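# Seat the top storage tub and close up the row

## Robot

A 6-joint arm with a two-finger parallel gripper is mounted at the origin on a cart in front of the work surface, level with it; the furniture and walls round the work are solid. World frame = base frame: x ahead of the robot, y to its left, z up, the work surface at z = 0. Lengths are in m, angles in rad, forces in N, time in s.
With the tool pointing down it reaches from about 0.425 to 0.95 m from the base axis. Payload 3.5 kg.
Tool frame: the origin (TCP) lies midway between the tips of the shut fingers; the grasp point (between the pads) lies 19 mm behind it; z points along the fingers, x is the direction in which the jaws open and shut, and the axes are right-handed (so a half turn about z gives the same grasp; the last joint's range is limited). The gripper opens to 85 mm and grips with 20 to 120 N. Pads are 22 mm wide; open, the fingers measure 114 mm over their backs; the gripper's body (76 mm by 85 mm) begins 54 mm behind the grasp point. The pads swing forward as they close: fully open they stand 13 mm farther back than shut.
Start: joints at [-1.458, 0.286, 1.577, -0, 1.279, -0.15], TCP at [0.175, -0.652, 0.231] pointing down, gripper open.
Joint ranges: [-2.77, 2.77], [-0.9, 2.22], [0.21, 2.48], [-1.53, 4.67], [0.24, 2.81], [-2.84, 2.84]. Speed limits (rad/s): [2.79, 2.79, 3.14, 3.14, 3.14, 3.14].

## Interface

Orientations are given as [roll, pitch, yaw] about the fixed x, y, z axes, in that order (R = Rz(yaw) Ry(pitch) Rx(roll)).
In Python, from station import sense, grab_frame, camera_model, hand_in, recognise, outline_of gives the robot as it stands.
- The arm moves only by the tool move_arm, never from a script. Its argument "targets" is text: rows parted by semicolons, each of 7 numbers parted by spaces: the shift along the tool's x, y, z in m, then the turn, a rotation vector about the tool's x, y, z in degrees, then the closure, from 0 (fully open) to 1 (shut). A call has 1 to 12 rows; each row shifts and turns the commanded pose from where the row before left it, along the tool's axes as they then stand; what a row does not reach is not made up. A row lasts 1/12 s, in which the tool goes at most 41.7 mm and 7.16 degrees, less where a joint would pass 70% of its speed; a pose out of reach is approached as far as the arm can. A call is refused whole if a number of a shift passes 0.0417 or a number of a turn 7.16, either way. A call with a gripper value outside its range is refused whole. The fingers move at their own pace and stop on an object; the grip force is fixed at half the most. Time passes only in rows, so rows that do not move let the fingers close. It gives the time, the measured TCP pose, the force and the opening at its end, in the units of the state.
- sense(): the state, without advancing time (a new reading comes with each control period).
- grab_frame(name): name is "scene" or "top" or "wrist"; returns the picture (420x560x3 uint8, red, green, blue); there is no depth.
- camera_model(name): a dict with "mtx" (3x3 intrinsics, pixels), "k1" (the pictures are not rectified: a ray, as slopes to the right and down, at radius r is drawn at 1 + k1 r^2 times it, then the intrinsics apply), "rvec" (rotation vector, rad) and "tvec" (3), from world to camera coordinates, as OpenCV has them. Camera axes: x right, y down, z forward; pixel columns grow to the right and rows downward; lengths in m; the calibration is good to about 2 mm. A picture is of the moment at which its call begins: read the wrist's pose just before it. camera_model takes no time and is no camera call; for the wrist camera it gives the pose at the moment of the call.
- hand_in(): hands the job in, once; it reports no verdict.
Trained networks look in the newest picture that a camera, given by its name, has taken for a name from the list of things; names that differ only in an ending like _2 or _b are one class to them, and where a whole thing is asked for, a point or a joint stands for the part that bears it (a point fixed in the world has none). Each returns a list of dicts, best first, with "score" (0 to 1); they miss things now and then, are a little off and sometimes report something else, mostly with a low value. They report only what shows in the picture. A call takes as long as a camera call.
- recognise(camera, name): "at" ([x, y, z] in m, in world coordinates, good to about 4 mm: the middle of the surface that is visible of it).
- outline_of(camera, name): "region" (420x560 bool, what is visible of it).
The state is a dict: "clock": time; "joint_positions": joint angles; "joint_velocities": joint speeds; "tau": joint torques, N m; "position": TCP position; "ee_rot": TCP orientation; "force": force on the tool from outside, world axes, zero at the start; "ft_torque": the same for the moment, N m; "opening": finger opening in m.
Only numpy, scipy, OpenCV 4.12 (cv2) and the standard library are available. Lean on these libraries where they do the work, as an engineer would, in place of code of your own. Each camera call takes 0.05 s, during which the arm holds its last target.

## Task

The storage tubs on the bench were left untidy: the small green-lidded tub stands short of its place on the blue-lidded tub. Slide it along the lid, away from you, until all four of its feet drop into the lid's recesses and it sits level, and push the loose orange-lidded tub sideways against the blue-lidded one until their long sides lie flat together without a gap. Do not tip the tubs over, and leave the cup, the little bottle and the tape roll where they stand.

Things in the scene. Friction and masses are not known exactly. Their poses are not given: they have to be found in the camera images.
- base_tub: White lower tub, blue lid, 220 (x) x 136 (y) mm; held to the bench, does not move. Origin: centre of its underside on the bench; x along its long sides, away from the robot (yaw -0.05 to 0.4 rad), y to the left, z up. Lid top at z = 80 mm. Rails 8 mm wide along both long sides, up to z = 90 mm, leave a channel 120 mm wide in which the green-lidded tub slides along x.
- lid_seat (a point): Centre between the four recesses of the blue lid, at their floor level (x = 0, y = 0, z = 74 mm of base_tub, same axes). Black-floored recesses 6 mm deep, 24 mm in x (40 to 64 mm from here, both ways) by 22 mm in y (38 to 60 mm). When seated, the green-lidded tub's origin is here, with 4 mm play in x and 2 mm in y.
- top_tub: White small tub, green lid, 120 (x) x 116 (y) x 60 mm, about 0.6 kg, loose, too wide to grasp. Origin: centre of its feet's underside; axes as the lower tub's. Four black corner feet 16 x 16 x 8 mm, flush with the corners. Starts on the blue lid's flat top (origin 80 mm over the bench), 24 to 44 mm short of its seat on the robot's side, between the rails with 2 mm play each side.
- push_band (a point): Middle of the green-lidded tub's end that looks to the robot, 60 mm from its centre, 14 mm over its feet's underside, on the band round its bottom (8 to 20 mm up), its widest part; walls and lid above stand back 2.5 to 4 mm. Push here, toward +x: it slides at a few newtons and stops at the recess walls once its feet have dropped. Pushed hard near its top it may tip.
- side_tub: White tub, orange lid, same shape as the blue-lidded one (220 x 136 mm, lid 80, rails 90 mm high), about 0.6 kg, loose on the bench to the left (+y) of it, nearly parallel, gap about 30 to 75 mm. Origin: centre of its underside; x along its long sides. Bottom band (z = 8 to 20 mm) and lid (60 to 90 mm) are its widest parts. Flush, its origin is at y = 136 mm of base_tub.
- side_face (a point): Middle of the orange-lidded tub's outer (left) long side, on the bottom band 14 mm over the bench, 68 mm from its centre: the face to push, toward the blue-lidded tub. Once the sides meet, pushing on near the middle turns it parallel.
- kraft_cup: Brown paper cup, 70 mm wide, 98 mm high, loose bystander at the back left. Origin: centre of its underside.
- wine_bottle: Small bottle with a blue cap and dark red liquid, 46 mm wide, 86 mm high, loose bystander on the right. Origin: centre of its underside.
- tape_roll: Beige roll of tape lying flat, 64 mm wide, 18 mm high, loose bystander at the front right. Origin: centre of its underside.

How it is judged:
At the end, for the whole second after the job is handed in: Green-lidded tub level on the blue lid, feet in the recesses: within 7 mm (x), 6 mm (y), 2.5 mm (z), 0.07 rad of its seat. Orange-lidded tub upright, long side against the blue one: gap under 4 mm at the middle, parallel within 0.035 rad, within 70 mm lengthwise. Both at rest (x of top_tub in the frame of base_tub between -0.007 and 0.007 m and y of top_tub in the frame of base_tub between -0.006 and 0.006 m and z of top_tub in the frame of base_tub below 0.0765 m and angle between each of top_tub, side_tub's own z axis and vertical below 0.03 rad and angle between the x axis of top_tub and the x axis of base_tub, either way round below 0.07 rad and y of side_tub in the frame of base_tub between 0.13 and 0.14 m and x of side_tub in the frame of base_tub between -0.07 and 0.07 m and angle between the x axis of side_tub and the x axis of base_tub, either way round below 0.035 rad and linear speed of each of top_tub, side_tub below 0.01 m/s); the robot touches nothing.
It fails at once if the green-lidded or the orange-lidded tub is tipped by more than 0.4 rad (angle between any of top_tub, side_tub's own z axis and vertical above 0.4 rad).
It fails at once if the cup, the little bottle or the tape roll is moved by more than 30 mm or tipped (distance of any of kraft_cup, wine_bottle, tape_roll from where it was at the start of the episode above 0.03 m or angle between any of kraft_cup, wine_bottle, tape_roll's own z axis and vertical above 0.5 rad).
It also fails if it takes over 50 s, if anything falls off the work surface, if the arm or the gripper's body presses on something with over 40 N, if the wrist force passes 120 N, or if a joint passes its speed limit or range.

## Working session

There is one attempt and no reset: what is moved stays moved. The work goes in short steps, Python scripts to look and compute and a tool call to move; the robot and the scene stay as the last step left them, time stands still between calls to the robot, and variables do not carry over. Pictures are saved under pics/ and viewed, and the job is handed in when it is done.

Besides the shell and the picture viewer there is one more tool, called as name(argument=value, ...) on one line, values as JSON. move_arm: Moves the arm, as the interface text tells. Its arguments: {"type":"object","properties":{"targets":{"type":"string"}},"required":["targets"]}

```bash
mkdir -p pics; cat > h.py <<'E'
import numpy as np, cv2
from station import *
def save(cam,fn):
    im=grab_frame(cam); cv2.imwrite('pics/'+fn,im[:,:,::-1]); return im
def proj(cam,P,m=None):
    m=m or camera_model(cam); R=cv2.Rodrigues(np.array(m['rvec'],float))[0]
    c=np.atleast_2d(P)@R.T+np.array(m['tvec']).ravel(); s=c[:,:2]/c[:,2:]
    s=s*(1+m['k1']*(s**2).sum(1,keepdims=True)); K=np.array(m['mtx'])
    return s@K[:2,:2].T+K[:2,2]
E
python3 - <<'E'
from h import *
print(sense())
for c in ['scene','top']:
    save(c,c+'0.png')
    for n in ['base_tub','top_tub','side_tub','push_band','side_face','lid_seat','kraft_cup','wine_bottle','tape_roll']:
        print(c,n,[(np.round(r['at'],4).tolist(),round(r['score'],2)) for r in recognise(c,n)[:2]])
E
```

```text
{'clock': 0.0, 'joint_positions': array([-1.45799428e+00,  2.87171487e-01,  1.57814766e+00, -1.18729209e-05,
        1.27855221e+00, -1.49998302e-01]), 'joint_velocities': array([ 3.05637217e-04, -3.55675647e-06,  3.91475223e-04, -1.41466176e-03,
        7.96164967e-04, -3.72442227e-04]), 'tau': array([-1.20991659e-03, -4.05977476e+01, -2.92629129e+01, -2.32163411e-04,
        5.80382664e-03,  8.83711749e-06]), 'position': array([ 0.17531025, -0.65118137,  0.22995915]), 'ee_rot': array([-3.14126337e+00,  2.25481552e-03, -1.30799217e+00]), 'force': array([-1.26511168,  0.61794497, -0.02382801]), 'ft_torque': array([ 0.03083422,  0.01504858, -0.01580625]), 'opening': 0.08510302896730045}
scene base_tub [([0.541, -0.0573, 0.0771], 0.74)]
scene top_tub [([0.5165, -0.0812, 0.1419], 0.92)]
scene side_tub [([0.5283, 0.1168, 0.0847], 0.7)]
scene push_band [([0.5182, -0.0824, 0.14], 0.83)]
scene side_face [([0.5251, 0.1141, 0.0783], 0.79)]
scene lid_seat [([0.5389, -0.0552, 0.08], 0.89), ([0.5937, 0.443, 0.0572], 0.18)]
scene kraft_cup [([0.5998, 0.4431, 0.0585], 0.83)]
scene wine_bottle [([0.5081, -0.3743, 0.0533], 0.6)]
scene tape_roll []
top base_tub [([0.6198, -0.0996, 0.0791], 0.98), ([0.5108, -0.3779, 0.0754], 0.46)]
top top_tub [([0.5278, -0.1112, 0.1378], 0.6)]
top side_tub [([0.5419, 0.0853, 0.083], 0.83)]
top push_band [([0.5274, -0.1162, 0.1386], 0.62)]
top side_face [([0.5427, 0.0856, 0.0808], 0.65)]
top lid_seat [([0.6134, -0.0982, 0.0763], 0.75)]
top kraft_cup [([0.6001, 0.446, 0.0333], 0.85), ([0.6148, -0.1004, 0.0806], 0.36)]
top wine_bottle [([0.5088, -0.3792, 0.0746], 0.74)]
top tape_roll [([0.3439, -0.3387, 0.0206], 0.74)]
```

View pics/scene0.png

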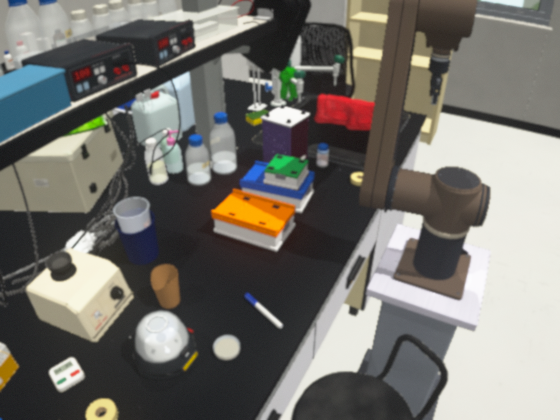

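View pics/top0.png

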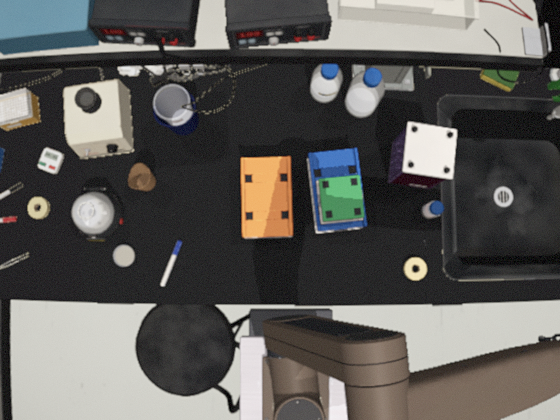

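```bash
python3 - <<'E'
from h import *
im=cv2.imread('pics/top0.png'); c=cv2.resize(im[140:250,230:380],None,fx=5,fy=5,interpolation=cv2.INTER_CUBIC); cv2.imwrite('pics/crop0.png',c)
m=camera_model('top');print(m)
E
```

```text
{'mtx': array([[504.39902681,   0.        , 279.81340173],
       [  0.        , 504.39902681, 212.35588926],
       [  0.        ,   0.        ,   1.        ]]), 'k1': -0.17281548273812872, 'rvec': array([ 2.16766121, -2.16329437,  0.11211404]), 'tvec': array([0.04626739, 0.50481483, 1.41094901])}
```

View pics/crop0.png

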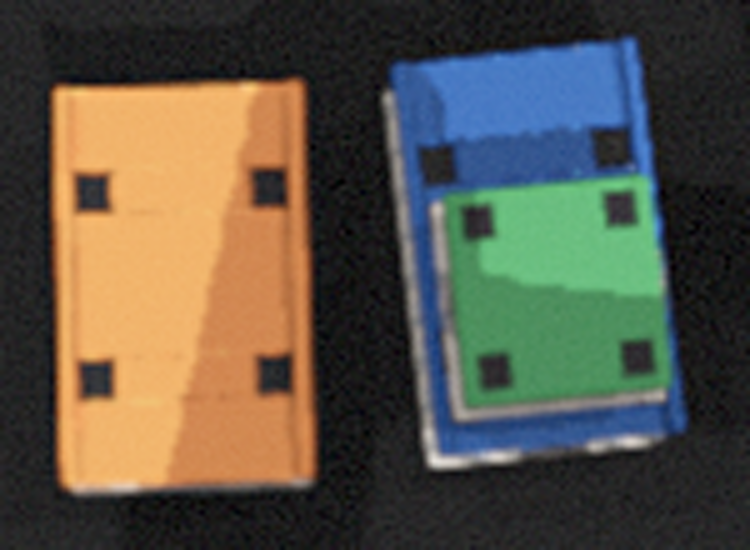

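```bash
cat >> h.py <<'E'
from scipy.optimize import least_squares
def fit(px,hx,hy,z,x0):
    px=np.array(px,float); C=np.array([[1,1],[1,-1],[-1,-1],[-1,1]])*[hx,hy]
    def f(p):
        c,s=np.cos(p[2]),np.sin(p[2]); P=C@np.array([[c,s],[-s,c]])+p[:2]
        return (proj('top',np.c_[P,np.full(4,z)])-px).ravel()
    r=least_squares(f,x0); return r.x,np.abs(r.fun).max()
def inb(base,p):
    c,s=np.cos(base[2]),np.sin(base[2]); d=np.array(p[:2])-base[:2]
    return [c*d[0]+s*d[1],-s*d[0]+c*d[1],p[2]-base[2]]
E
python3 - <<'E'
from h import *
g=lambda l:np.array(l)/5+[230-.4,140-.4]
o=fit(g([(52,86),(304,80),(315,485),(62,488)]),.11,.068,.088,[.54,.08,0])
b=fit(g([(390,64),(634,38),(686,430),(437,452)]),.11,.068,.088,[.54,-.08,.1])
t=fit(g([(443,195),(645,175),(672,385),(463,408)]),.0565,.0545,.14,[.52,-.1,.1])
for n,r in zip('obt',(o,b,t)): print(n,np.round(r[0],4),r[1])
print(inb(b[0],o[0]),inb(b[0],t[0]))
# black spots check: recess centres at z .074 & orange
for q,nm in ((o[0],'o'),(b[0],'b')):
    c,s=np.cos(q[2]),np.sin(q[2])
    P=[[q[0]+c*x-s*y,q[1]+s*x+c*y,.077] for x,y in ((.052,.049),(.052,-.049),(-.052,-.049),(-.052,.049))]
    print(nm,np.round((proj('top',P)-[229.6,139.6])*5))
E
```

```text
o [0.5427 0.0845 0.0279] 0.9595100114126467
b [ 0.5648 -0.1101  0.1101] 0.7885215891313067
t [ 0.532  -0.114   0.1028] 0.4906409021468221
[np.float64(-0.0005277083516717906), np.float64(0.19580590587170654), np.float64(-0.08228259909834171)] [np.float64(-0.032965933821829656), np.float64(-0.00025904526062970603), np.float64(-0.007350229243406781)]
o [[ 93. 195.]
 [270. 190.]
 [275. 377.]
 [ 97. 382.]]
b [[436. 164.]
 [611. 146.]
 [634. 330.]
 [458. 349.]]
```

move_arm(targets="0 0 0 0 0 4.4 1; 0 0 0 0 0 4.4 1; 0 0 0 0 0 0 1")

```text
clock: 1.25
position: [0.1754, -0.6518, 0.2314]
ee_rot: [3.142, -0.0, -1.463]
force: [-0.7, -0.1, -0.3]
opening: 0.0516
```

```bash
cat >> h.py <<'E'
from scipy.spatial.transform import Rotation as Ro
BASE=np.array([.5648,-.1101,.1101])
def bw(x,y,z):
    c,s=np.cos(BASE[2]),np.sin(BASE[2]); return np.array([BASE[0]+c*x-s*y,BASE[1]+s*x+c*y,z])
def to(P):
    s=sense(); R=Ro.from_euler('xyz',s['ee_rot']); 
    d=R.inv().apply(np.array(P)-s['position'])
    p=s['position']; print('t',round(s['clock'],2),'pos',p.round(4),'inbase',np.round(inb(BASE,[p[0],p[1],s['ee_rot'][2]]),4),'rpy',s['ee_rot'].round(3),'F',s['force'].round(1),'open',round(s['opening'],3))
    print('tool shift',d.round(4)); return d
E
python3 -c "
from h import *
to(bw(-.13,0,.231)); print(bw(-.13,0,.09))"
```

```text
t 1.25 pos [ 0.1754 -0.6518  0.2314] inbase [-0.4466 -0.4956 -1.5731] rpy [ 3.142 -0.    -1.463] F [-0.7 -0.1 -0.3] open 0.052
tool shift [-4.964e-01 -3.155e-01  3.000e-04]
[ 0.43558714 -0.1243841   0.09      ]
```

move_arm(targets="-0.025 -0.016 0 0 0 0 1; -0.035 -0.022 0 0 0 0 1; -0.035 -0.022 0 0 0 0 1; -0.035 -0.022 0 0 0 0 1; -0.035 -0.022 0 0 0 0 1; -0.035 -0.022 0 0 0 0 1; -0.035 -0.022 0 0 0 0 1; -0.035 -0.022 0 0 0 0 1; -0.035 -0.022 0 0 0 0 1; -0.035 -0.022 0 0 0 0 1; -0.035 -0.022 0 0 0 0 1; -0.035 -0.022 0 0 0 0 1")

```text
clock: 2.25
position: [0.3876, -0.2143, 0.2318]
ee_rot: [-3.141, -0.001, -1.46]
force: [1.0, -0.7, 0.6]
opening: 0.0
```

```bash
python3 -c "
from h import *
to(bw(-.13,0,.231))"
```

```text
t 2.25 pos [ 0.3876 -0.2143  0.2318] inbase [-0.1876 -0.0841 -1.57  ] rpy [-3.141e+00 -1.000e-03 -1.460e+00] F [ 1.  -0.7  0.6] open 0.0
tool shift [-0.0841 -0.0576  0.0007]
```

move_arm(targets="-0.028 -0.019 0 0 0 0 1; -0.028 -0.019 0 0 0 0 1; -0.028 -0.019 0 0 0 0 1; 0 0 0.03 0 0 0 1; 0 0 0.03 0 0 0 1; 0 0 0.03 0 0 0 1; 0 0 0.03 0 0 0 1; 0 0 0.015 0 0 0 1; 0 0 0 0 0 0 1")

```text
clock: 3.0
position: [0.4318, -0.1248, 0.0924]
ee_rot: [3.135, 0.005, -1.46]
force: [-0.8, -0.0, -0.2]
opening: -0.0002
```

```bash
python3 - <<'E'
from h import *
to(bw(-.1,0,.089))
save('scene','s1.png'); im=save('top','t1.png')
a=cv2.imread('pics/t1.png')[130:280,230:400]; b=cv2.imread('pics/s1.png')[130:260,190:380]
cv2.imwrite('pics/c1.png',np.hstack([cv2.resize(a,(400,353)),cv2.resize(b,(400,353))]))
E
```

```text
t 3.0 pos [ 0.4318 -0.1248  0.0924] inbase [-0.1338  0.     -1.5697] rpy [ 3.135  0.005 -1.46 ] F [-0.8 -0.  -0.2] open -0.0
tool shift [ 0.0001 -0.0339  0.0031]
```

View pics/c1.png

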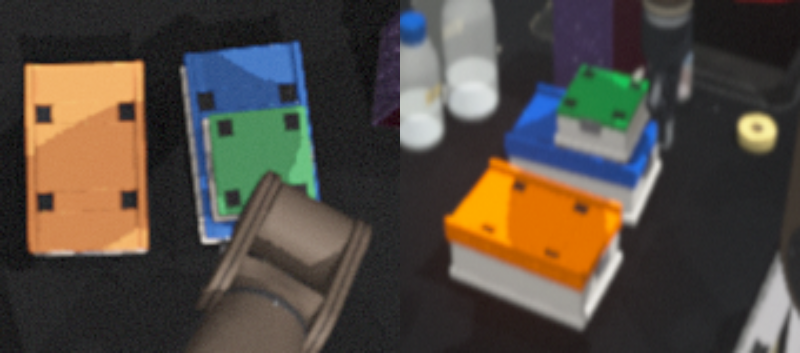

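move_arm(targets="0 -0.008 0.002 0 0 0 1; 0 -0.008 0.002 0 0 0 1; 0 -0.008 0 0 0 0 1; 0 -0.004 0 0 0 0 1; 0 -0.004 0 0 0 0 1; 0 -0.004 0 0 0 0 1; 0 -0.004 0 0 0 0 1")

```text
clock: 3.68
position: [0.4744, -0.1219, 0.0923]
ee_rot: [3.14, 0.0, -1.461]
force: [-5.1, -0.2, 1.0]
opening: -0.0
```

```bash
python3 - <<'E'
from h import *
to(bw(-.071,0,.088))
E
```

```text
t 3.68 pos [ 0.4744 -0.1219  0.0923] inbase [-0.0912 -0.0018 -1.5714] rpy [ 3.14   0.    -1.461] F [-5.1 -0.2  1. ] open -0.0
tool shift [-0.0018 -0.0202  0.0042]
```

move_arm(targets="0 -0.003 0 0 0 0 1; 0 -0.003 0.001 0 0 0 1; 0 -0.003 0.001 0 0 0 1; 0 -0.003 0.001 0 0 0 1; 0 -0.002 0 0 0 0 1")

```text
clock: 4.1
position: [0.4884, -0.1204, 0.089]
ee_rot: [3.141, 0.0, -1.462]
force: [-3.0, -0.3, 0.0]
opening: 0.0002
```

```bash
python3 - <<'E'
from h import *
to(bw(-.071,0,.088))
E
```

```text
t 4.1 pos [ 0.4884 -0.1204  0.089 ] inbase [-0.077  -0.0019 -1.5717] rpy [ 3.141  0.    -1.462] F [-3.  -0.3  0. ] open 0.0
tool shift [-0.0019 -0.006   0.001 ]
```

Small steps to find the drop.

move_arm(targets="0 -0.002 0 0 0 0 1; 0 -0.002 0 0 0 0 1")

```text
clock: 4.27
position: [0.4925, -0.1199, 0.0891]
ee_rot: [3.142, 0.0, -1.462]
force: [-3.1, -0.5, 0.1]
opening: 0.0002
```

move_arm(targets="0 -0.002 0 0 0 0 1; 0 0 0 0 0 0 1")

```text
clock: 4.43
position: [0.4947, -0.1197, 0.0892]
ee_rot: [-3.141, 0.0, -1.462]
force: [-1.6, 0.9, -0.2]
opening: 0.0002
```

move_arm(targets="0 -0.002 0 0 0 0 1; 0 0 0 0 0 0 1")

```text
clock: 4.6
position: [0.4966, -0.1196, 0.0893]
ee_rot: [-3.141, -0.0, -1.462]
force: [-1.4, -0.5, -1.0]
opening: 0.0001
```

```bash
python3 - <<'E'
from h import *
to(bw(-.071,0,.088))
save('scene','s2.png'); im=save('top','t2.png')
a=cv2.imread('pics/t2.png')[130:280,230:400]; b=cv2.imread('pics/s2.png')[130:260,190:380]
cv2.imwrite('pics/c2.png',np.hstack([cv2.resize(a,(400,353)),cv2.resize(b,(400,353))]))
E
```

```text
t 4.6 pos [ 0.4966 -0.1196  0.0893] inbase [-0.0688 -0.002  -1.5717] rpy [-3.141 -0.    -1.462] F [-1.4 -0.5 -1. ] open 0.0
tool shift [-0.0019  0.0022  0.0013]
```

View pics/c2.png

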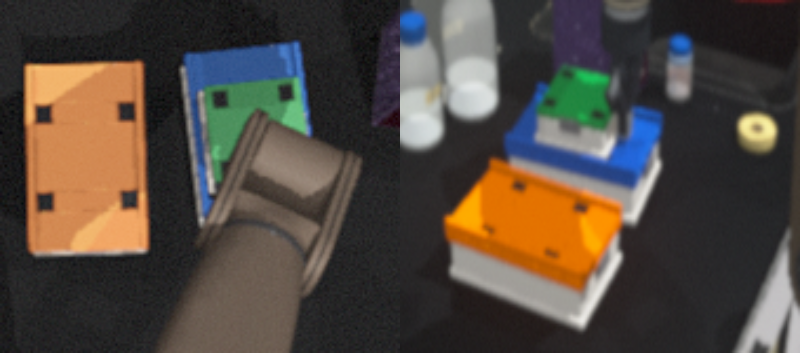

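move_arm(targets="0 -0.002 0 0 0 0 1; 0 0 0 0 0 0 1")

```text
clock: 4.87
position: [0.4979, -0.1195, 0.0893]
ee_rot: [3.14, 0.0, -1.461]
force: [-3.9, -1.1, 1.5]
opening: -0.0002
```

move_arm(targets="0 -0.002 0 0 0 0 1; 0 0 0 0 0 0 1")

```text
clock: 5.03
position: [0.4978, -0.1192, 0.0887]
ee_rot: [3.134, 0.001, -1.461]
force: [-10.5, -1.6, 3.3]
opening: 0.0001
```

move_arm(targets="0 -0.002 0 0 0 0 1; 0 0 0 0 0 0 1")

```text
clock: 5.2
position: [0.4976, -0.1188, 0.0882]
ee_rot: [3.128, 0.003, -1.46]
force: [-17.6, -2.8, 7.3]
opening: -0.0002
```

move_arm(targets="0 0.006 0 0 0 0 1; 0 0.01 0 0 0 0 1; 0 0.015 0 0 0 0 1; 0 0.01 0 0 0 0 1; 0 0 -0.03 0 0 0 1; 0 0 -0.04 0 0 0 1; 0 0 -0.04 0 0 0 1; 0 0 -0.03 0 0 0 1")

```text
clock: 5.87
position: [0.4623, -0.1239, 0.2332]
ee_rot: [-3.136, -0.003, -1.462]
force: [2.1, -1.3, -0.2]
opening: 0.0
```

```bash
python3 - <<'E'
from h import *
to(bw(0,.3,.23))
save('scene','s3.png'); im=save('top','t3.png')
a=cv2.imread('pics/t3.png')[130:280,230:400]; b=cv2.imread('pics/s3.png')[130:260,190:380]
cv2.imwrite('pics/c3.png',np.hstack([cv2.resize(a,(400,353)),cv2.resize(b,(400,353))]))
E
```

```text
t 5.87 pos [ 0.4623 -0.1239  0.2332] inbase [-0.1034 -0.0024 -1.572 ] rpy [-3.136e+00 -3.000e-03 -1.462e+00] F [ 2.1 -1.3 -0.2] open 0.0
tool shift [-0.3026 -0.103   0.003 ]
```

View pics/c3.png

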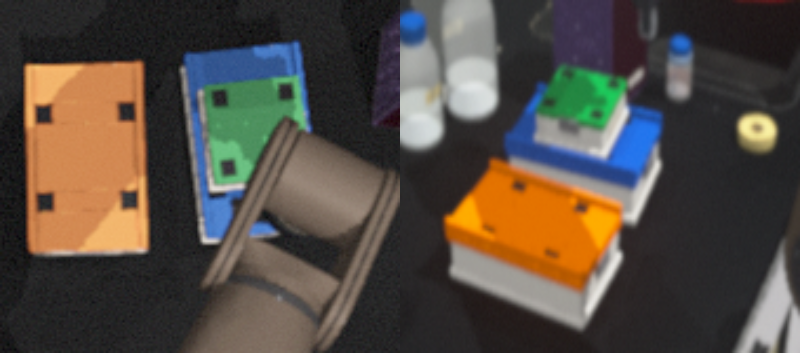

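move_arm(targets="-0.02 -0.008 0 0 0 0 1; -0.035 -0.012 0 0 0 0 1; -0.035 -0.012 0 0 0 0 1; -0.035 -0.012 0 0 0 0 1; -0.035 -0.012 0 0 0 0 1; -0.035 -0.012 0 0 0 0 1; -0.035 -0.012 0 0 0 0 1; -0.035 -0.012 0 0 0 0 1; -0.035 -0.008 0 0 0 0 1; 0 0 0 0 0 -7 1; 0 0 0 0 0 -7 1; 0 0 0 0 0 -7 1")

```text
clock: 6.97
position: [0.5278, 0.1866, 0.2282]
ee_rot: [3.141, 0.001, -1.087]
force: [-0.5, -0.7, 0.1]
opening: 0.0005
```

move_arm(targets="0 0 0 0 0 -7 1; 0 0 0 0 0 -7 1; 0 0 0 0 0 -7 1; 0 0 0 0 0 -7 1; 0 0 0 0 0 -7 1; 0 0 0 0 0 -7 1; 0 0 0 0 0 -7 1; 0 0 0 0 0 -7 1; 0 0 0 0 0 -7 1; 0 0 0 0 0 -6 1; 0 0 0 0 0 0 1")

```text
clock: 7.88
position: [0.5279, 0.1856, 0.2285]
ee_rot: [-3.141, 0.0, 0.111]
force: [-0.2, 0.9, -0.1]
opening: 0.0002
```

```bash
python3 - <<'E'
from h import *
to(bw(0,.3,.027)); print(sense()['joint_positions'].round(2))
save('scene','s4.png'); im=save('top','t4.png')
a=cv2.imread('pics/t4.png')[130:280,230:400]; b=cv2.imread('pics/s4.png')[130:260,190:380]
cv2.imwrite('pics/c4.png',np.hstack([cv2.resize(a,(400,353)),cv2.resize(b,(400,353))]))
E
```

```text
t 7.88 pos [0.5279 0.1856 0.2285] inbase [-0.0042  0.2979  0.0007] rpy [-3.141  0.     0.111] F [-0.2  0.9 -0.1] open 0.0
tool shift [ 0.0043 -0.002   0.2015]
[0.16 0.04 1.87 0.   1.24 0.05]
```

View pics/c4.png

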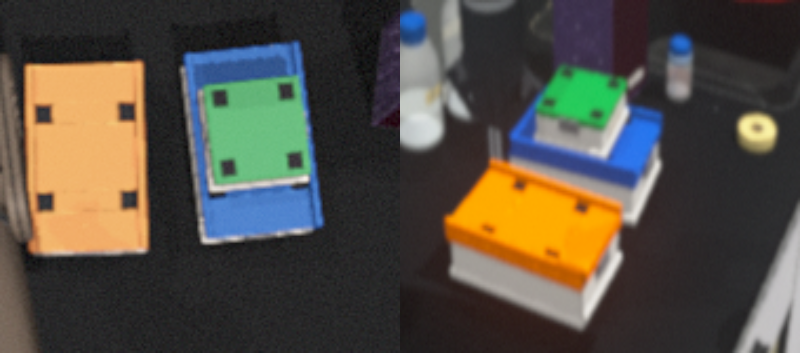

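move_arm(targets="0.004 -0.002 0.03 0 0 0 1; 0 0 0.035 0 0 0 1; 0 0 0.035 0 0 0 1; 0 0 0.035 0 0 0 1; 0 0 0.03 0 0 0 1; 0 0 0.02 0 0 0 1; 0 0 0.015 0 0 0 1; 0 0 0 0 0 0 1; 0 0.01 0 0 0 0 1")

```text
clock: 8.73
position: [0.5322, 0.1788, 0.0285]
ee_rot: [-3.141, 0.002, 0.109]
force: [0.5, 0.5, 0.9]
opening: 0.0002
```

```bash
python3 - <<'E'
from h import *
to(bw(0,.215,.027))
E
```

```text
t 8.73 pos [0.5322 0.1788 0.0285] inbase [-0.0006  0.2907 -0.0008] rpy [-3.141e+00  2.000e-03  1.090e-01] F [0.5 0.5 0.9] open 0.0
tool shift [0.0007 0.0757 0.0015]
```

move_arm(targets="0 0.005 0 0 0 0 1; 0 0.005 0 0 0 0 1; 0 0.004 0 0 0 0 1; 0 0.004 0 0 0 0 1; 0 0.004 0 0 0 0 1; 0 0.004 0 0 0 0 1")

```text
clock: 9.23
position: [0.5363, 0.1524, 0.0301]
ee_rot: [-3.141, -0.001, 0.109]
force: [-1.3, 4.3, 0.9]
opening: 0.0005
```

```bash
python3 - <<'E'
from h import *
to(bw(0,.215,.027))
save('scene','s5.png'); im=save('top','t5.png')
a=cv2.imread('pics/t5.png')[130:280,230:400]; b=cv2.imread('pics/s5.png')[130:260,190:380]
cv2.imwrite('pics/c5.png',np.hstack([cv2.resize(a,(400,353)),cv2.resize(b,(400,353))]))
E
```

```text
t 9.23 pos [0.5363 0.1524 0.0301] inbase [ 0.0005  0.264  -0.0013] rpy [-3.141e+00 -1.000e-03  1.090e-01] F [-1.3  4.3  0.9] open 0.0
tool shift [-0.0004  0.049   0.003 ]
```

View pics/c5.png

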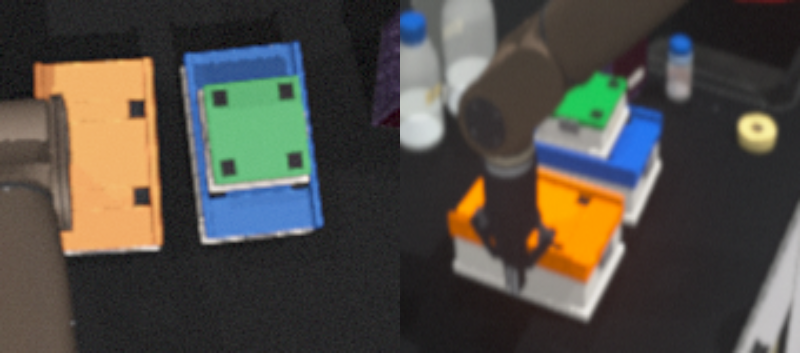

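move_arm(targets="0 0.004 0 0 0 0 1; 0 0.004 0 0 0 0 1; 0 0.004 0 0 0 0 1; 0 0.004 0 0 0 0 1; 0 0.004 0 0 0 0 1; 0 0.004 0 0 0 0 1; 0 0.004 0 0 0 0 1; 0 0.004 0 0 0 0 1; 0 0.003 0 0 0 0 1; 0 0.002 0 0 0 0 1")

```text
clock: 10.17
position: [0.54, 0.115, 0.0293]
ee_rot: [3.141, -0.0, 0.109]
force: [0.1, 4.4, 1.3]
opening: -0.0004
```

```bash
python3 - <<'E'
from h import *
to(bw(0,.215,.027))
save('scene','s6.png'); im=save('top','t6.png')
a=cv2.imread('pics/t6.png')[130:280,230:400]; b=cv2.imread('pics/s6.png')[130:260,190:380]
cv2.imwrite('pics/c6.png',np.hstack([cv2.resize(a,(400,353)),cv2.resize(b,(400,353))]))
E
```

```text
t 10.17 pos [0.54   0.115  0.0293] inbase [ 1.000e-04  2.264e-01 -7.000e-04] rpy [ 3.141 -0.     0.109] F [0.1 4.4 1.3] open -0.0
tool shift [-0.0001  0.0114  0.0023]
```

View pics/c6.png

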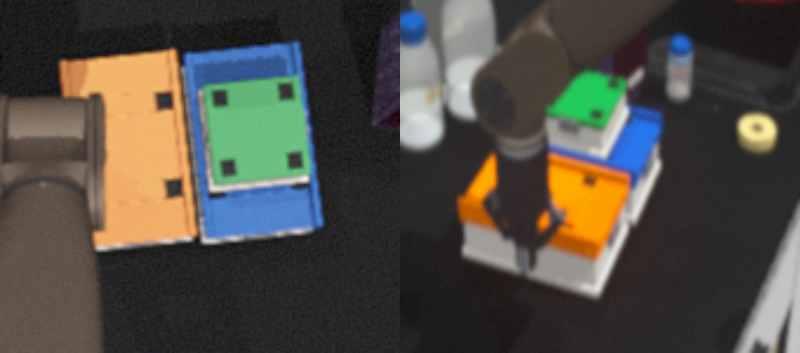

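Nearly parallel, about 10 mm gap left, still sliding at 4 N.

move_arm(targets="0 0.003 0 0 0 0 1; 0 0.002 0 0 0 0 1; 0 0.002 0 0 0 0 1; 0 0 0 0 0 0 1")

```text
clock: 10.6
position: [0.5407, 0.1082, 0.0292]
ee_rot: [3.141, 0.0, 0.109]
force: [0.2, 1.9, 0.7]
opening: 0.0001
```

move_arm(targets="0 0.002 0 0 0 0 1; 0 0.002 0 0 0 0 1; 0 0 0 0 0 0 1")

```text
clock: 10.85
position: [0.5411, 0.1042, 0.0293]
ee_rot: [3.141, 0.0, 0.109]
force: [-0.9, 1.3, -0.1]
opening: -0.0
```

move_arm(targets="0 0.002 0 0 0 0 1; 0 0 0 0 0 0 1")

```text
clock: 11.02
position: [0.5408, 0.1038, 0.0293]
ee_rot: [-3.139, 0.001, 0.109]
force: [-1.7, 8.7, 1.8]
opening: 0.0002
```

move_arm(targets="0 0.002 0 0 0 0 1; 0 0 0 0 0 0 1")

```text
clock: 11.18
position: [0.5407, 0.1039, 0.0293]
ee_rot: [-3.136, 0.001, 0.109]
force: [-1.1, 16.1, 1.6]
opening: 0.0004
```

Firm stop. One more press, then retreat and check.

move_arm(targets="0 0.002 0 0 0 0 1; 0 0 0 0 0 0 1; 0 -0.006 0 0 0 0 1; 0 -0.01 0 0 0 0 1; 0 -0.02 0 0 0 0 1; 0 -0.02 0 0 0 0 1; 0 0 -0.03 0 0 0 1; 0 0 -0.04 0 0 0 1; 0 0 -0.04 0 0 0 1; 0 0 -0.04 0 0 0 1; 0 0 -0.03 0 0 0 1; 0 0 0 0 0 0 1")

```text
clock: 12.18
position: [0.5401, 0.1542, 0.2184]
ee_rot: [3.14, -0.016, 0.109]
force: [1.0, 0.4, 0.4]
opening: -0.0001
```

```bash
python3 - <<'E'
from h import *
to(bw(0,.215,.027))
save('scene','s7.png'); im=save('top','t7.png')
a=cv2.imread('pics/t7.png')[140:250,230:380]
cv2.imwrite('pics/c7.png',cv2.resize(a,None,fx=5,fy=5,interpolation=cv2.INTER_CUBIC))
b=cv2.imread('pics/s7.png'); cv2.imwrite('pics/d7.png',cv2.resize(b[130:310,130:380],None,fx=3,fy=3,interpolation=cv2.INTER_CUBIC))
for n in ['kraft_cup','wine_bottle','tape_roll']:
  print(n,[(np.round(r['at'],4).tolist(),round(r['score'],2)) for r in recognise('top',n)[:1]])
E
```

```text
t 12.18 pos [0.5401 0.1542 0.2184] inbase [ 0.0045  0.2654 -0.0013] rpy [ 3.14  -0.016  0.109] F [1.  0.4 0.4] open -0.0
tool shift [-0.0074  0.0501  0.1914]
kraft_cup [([0.6032, 0.4466, 0.037], 0.56)]
wine_bottle [([0.5101, -0.3803, 0.0766], 0.58)]
tape_roll [([0.3431, -0.3413, 0.0229], 0.8)]
```

View pics/c7.png

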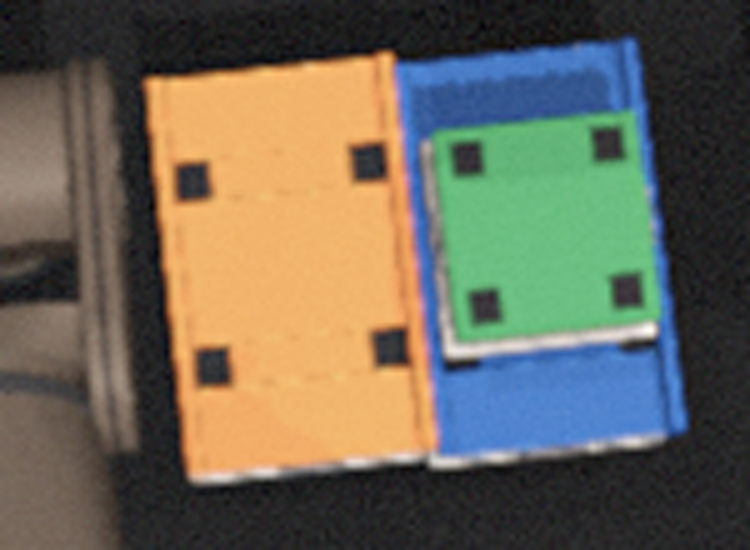

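View pics/d7.png

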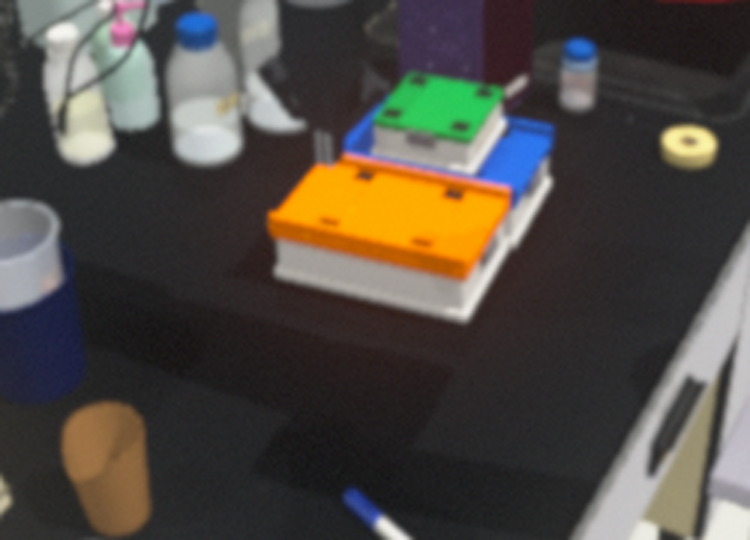

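```bash
python3 - <<'E'
from h import *
g=lambda l:np.array(l)/5+[230-.4,140-.4]
o=fit(g([(145,77),(392,52),(437,452),(190,474)]),.11,.068,.088,[.54,.03,.1])
t=fit(g([(433,130),(633,110),(660,320),(457,343)]),.0565,.0545,.134,[.56,-.1,.1])
for r in (o,t): print(r[0].round(4),r[1],np.round(inb(BASE,r[0]),4))
# height discrimination: lid size from marks and edge
for z in (.134,.14):
    print(z,fit(g([(433,130),(633,110),(660,320),(457,343)]),.0565,.0545,z,[.56,-.1,.1]))
# z estimate from scene: project lid corners
c=.004
for z in (.134,.14):
    P=[bw(c+x,y,z) for x,y in ((.0565,.0545),(.0565,-.0545),(-.0565,-.0545),(-.0565,.0545))]
    print(z,((proj('scene',P)-[129.67,129.67])*3).round())
P=[bw(x,y,.09) for x,y in ((.11,.068),(.11,-.068),(-.11,-.068),(-.11,.068))]
print('base',((proj('scene',P)-[129.67,129.67])*3).round())
E
```

```text
[0.5545 0.0254 0.1078] 0.8587723193284376 [ 0.0046  0.1358 -0.0023]
[ 0.5678 -0.1098  0.1089] 0.42281060805410675 [ 0.003  -0.     -0.0012]
0.134 (array([ 0.56775917, -0.1097848 ,  0.10892888]), np.float64(0.42281060805410675))
0.14 (array([ 0.56678876, -0.10909442,  0.10892596]), np.float64(0.3193915520069197))
0.134 [[372. 117.]
 [410.  72.]
 [503.  88.]
 [469. 136.]]
0.14 [[371. 113.]
 [410.  67.]
 [503.  84.]
 [469. 131.]]
base [[328. 149.]
 [377.  92.]
 [553. 125.]
 [515. 188.]]
```

```bash
python3 -c "
from station import *
print(hand_in())"
```

```text
the job is handed in; nothing more can be done
None
```

I slid the green-lidded tub into its seat on the blue lid and pushed the orange-lidded tub flush against the blue one. I handed the job in shortly after 12.2 s on the robot's clock; no verdict is reported.

| Check (last top-camera fit, in base_tub's frame) | Measured | Allowed |
|---|---|---|
| Green tub x | +3 mm | ±7 mm |
| Green tub y | 0 mm | ±6 mm |
| Green tub yaw | -0.001 rad | 0.07 rad |
| Orange tub y | 135.8 mm | 130 to 140 mm |
| Orange tub x | +5 mm | ±70 mm |
| Orange tub yaw | -0.002 rad | 0.035 rad |

- **Green tub's drop:** The push force fell off, then rose to 17 N against the recess wall. The scene view fits the lid at the seated height (134 mm over the bench) better than at the unseated 140 mm. The top view cannot tell the two heights apart, so it does not confirm the drop.
- **Orange tub:** It slid at about 4 N and stopped firmly at 16 N against the blue tub.
- **Bystanders:** The networks place the cup, bottle and tape roll within about 5 mm of their first readings, which is about their own accuracy.
- **Robot:** At hand-in the arm was clear of everything, with the TCP at about 0.22 m.

No check failed.

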